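Hold the gauge clamp open

TASK

Pull the drawer of the small grey bench cabinet all the way out to its stop. Then draw the spring-loaded clamp inside it open by its blue fin, towards the drawer front, until its red line stands over the yellow band on the scale, and hold it there so that a colleague can lay the plug gauge in; the program finishes while still holding the clamp open. Leave the plug gauge, the tally counter, the blue marker and the red marker where they are.

Things in the scene. Friction and masses are not known exactly. Their poses are not given: they have to be found in the camera images.
- cabinet: Grey bench cabinet, fixed, 200 deep (x) x 220 wide (y) x 105 high mm, with one drawer. Origin: centre of its underside. Own +x points from the front to the back: the drawer opens and the clamp is pulled along its own -x; z is up. Front face at own x = -100 mm; the 12 mm thick drawer front lies before it when shut (its top 95 mm above the surface; drawer side walls 55 mm).
- drawer (a joint): How far the drawer is out, in m: 0 is shut, 0.160 is its stop. It starts shut or a little ajar. Sliding takes about 2 N of friction; it stays where it is left.
- drawer_bar (a point): Middle of the dark bar handle on the drawer front: a round bar 12 mm thick, 100 mm long across the drawer (cabinet's y), 78 mm above the surface, with 40 mm free between the bar and the drawer front. Site axes as the cabinet's.
- clamp_fin (a point): Grip point on the blue upright fin of the spring clamp in the drawer: 12 mm thick along the pull, 36 mm wide across, top 92 mm above the surface; this point is 14 mm below the top. Both faces are free down to 60 mm above the surface. Drawer at its stop, clamp at rest: 44 mm clear before the cabinet's front face, 104 mm behind the inside of the drawer front. Axes as the cabinet's.
- clamp: Sliding part of the spring clamp (carriage, moving jaw, blue fin, red line). Origin straight below the fin's centre. It slides in the drawer along the cabinet's own -x from rest (jaws closed, where it starts) up to 70 mm. A spring pulls it back: about 3 N plus 1.5 N for each 10 mm (10.5 N at 50 mm); let go, it snaps shut.
- red_line (a point): Middle of the red index line on the small arm of the clamp, 62 mm to the cabinet's +y side of the fin and at the same distance along the slide as the fin's centre; it moves with the clamp, above the black scale rail.
- yellow_band (a point): Centre of the 10 mm wide yellow band on the black scale rail in the drawer, the mark to open the clamp to. It does not move in the drawer during the job and lies 25 to 50 mm before the red line's rest position along the cabinet's own -x, differently each time. The red line is over it when within 5 mm of this centre along the cabinet's x.
- plug_gauge: Black and steel plug gauge, 22x113x22 mm, lying beside the cabinet; leave it. Origin: centre of its underside.
- tally_counter: Hand tally counter, 44x44x25 mm, beside the cabinet; leave it. Origin: centre of its underside.
- marker_red: Red and white felt marker, 20x130x18 mm, lying on top of the cabinet; leave it. Origin: centre of its underside.
- marker_blue: Blue and white felt marker, 20x130x18 mm, lying beside the open drawer's path; leave it. Origin: centre of its underside.

How it is judged:
On the way:
1. the drawer is pulled out to its stop (value of joint drawer above 0.155 m), for 0.2 s.
At the end, for the whole second after the job is handed in: The drawer is at its stop (within 5 mm), and the clamp is held open by the fingers, still, against its spring (more than 2 N of contact), with its red line over the yellow band (within 5 mm of the band's centre) (value of joint drawer above 0.155 m and x of red_line in the frame of yellow_band between -0.005 and 0.005 m and contact force between the fingers and clamp above 2 N and linear speed of clamp below 0.01 m/s); the arm keeps its last pose, push and grip.
It fails at once if the plug gauge is moved more than 15 mm (distance of plug_gauge from where it was at the start of the episode above 0.015 m).
It fails at once if the tally counter is moved more than 15 mm (distance of tally_counter from where it was at the start of the episode above 0.015 m).
It fails at once if the red marker is moved more than 15 mm (distance of marker_red from where it was at the start of the episode above 0.015 m).
It fails at once if the blue marker is moved more than 15 mm (distance of marker_blue from where it was at the start of the episode above 0.015 m).
It also fails if it takes over 54 s, if anything falls off the work surface, if the arm or the gripper's body presses on something with over 40 N, if the wrist force passes 120 N, or if a joint passes its speed limit or range.

ROBOT

A 6-joint arm with a two-finger parallel gripper is mounted at the origin on a cart in front of the work surface, level with it; the furniture and walls round the work are solid. World frame = base frame: x ahead of the robot, y to its left, z up, the work surface at z = 0. Lengths are in m, angles in rad, forces in N, time in s.
With the tool pointing down it reaches from about 0.3 to 0.775 m from the base axis. Payload 14.6 kg.
Tool frame: the origin (TCP) lies at the centre of the arm's flange, where the gripper is bolted on; the fingertips stand 199 mm ahead of it and the grasp point (between the pads) lies 180 mm ahead of it (bot.tcp_to_grasp is the distance from the TCP to the grasp point, in m); z points along the fingers, y is the direction in which the jaws open and shut (so a half turn about z gives the same grasp; the last joint's range is limited). The gripper opens to 94 mm and grips with 3 to 60 N. Pads are 16 mm wide; open, the fingers measure 119 mm over their backs; the gripper's body (75 mm by 177 mm) begins 78 mm behind the grasp point.
Start: joints at [1.182, 0.3, 1.521, -0, 1.321, -0.067], TCP at [0.174, 0.522, 0.405] pointing down, gripper open.
Joint ranges: [-3.03, 3.03], [-0.79, 2.21], [0.23, 2.52], [-1.04, 4.18], [0, 3.07], [-2.55, 2.55]. Speed limits (rad/s): [2.22, 2.22, 2.57, 3.14, 3.14, 3.14].

INTERFACE

Orientations are given as a unit quaternion [w, x, y, z].
In Python, from bench import bot gives the robot as it stands.
- The arm moves only by the tool servo_tool, never from a script. Its argument "steps" is a list of rows, each a list of 7 numbers: the shift along the world's x, y, z in cm, then the turn, a rotation vector about the world's x, y, z in rad, then the closure, from 0 (fully open) to 1 (shut). A call has 1 to 20 rows; each row is the pose to reach, as a shift and turn from the pose measured when the call began; what a row does not reach only later rows make up. A row lasts 1/8 s, in which the tool goes at most 62.5 mm and 10.7 degrees, less where a joint would pass 70% of its speed; a pose out of reach is approached as far as the arm can. A call with a gripper value outside its range is refused whole. The fingers move at their own pace and stop on an object; "newtons" is the grip in N (left out, the last holds). Time passes only in rows, so rows that repeat a pose let the fingers close. It gives the time, the measured TCP pose, the force and the opening at its end, in the units of the state.
- bot.read_state(): the state, without advancing time (a new reading comes with each control period).
- bot.read_camera(name): name is "scene" or "top"; returns a dict with "color" (384x512x3 uint8, red, green, blue), "K" (3x3 intrinsics, pixels), "rvec" (rotation vector, rad) and "tvec" (3), from world to camera coordinates, as OpenCV has them. Camera axes: x right, y down, z forward; pixel columns grow to the right and rows downward; lengths in m; the calibration is good to about 2 mm. A picture is of the moment at which its call begins. There is no depth.
- bot.hand_in(): hands the job in, once; it reports no verdict.
The state is a dict: "clock": time; "qpos": joint angles; "qd": joint speeds; "effort": joint torques, N m; "eef_pos": TCP position; "eef_rot": TCP orientation; "ft_force": force on the tool from outside, world axes, zero at the start; "ft_torque": the same for the moment, N m; "finger_gap": finger opening in m.
Only numpy, scipy, OpenCV 4.12 (cv2) and the standard library are available. Lean on these libraries where they do the work, as an engineer would, in place of code of your own. Each camera call takes 0.05 s, during which the arm holds its last target. There are 200 camera calls.

## Working session

There is one attempt and no reset: what is moved stays moved. The work goes in short steps, Python scripts to look and compute and a tool call to move; the robot and the scene stay as the last step left them, time stands still between calls to the robot, and variables do not carry over. Pictures are saved under pics/ and viewed, about 8 in all and at most 12, crops included, and the job is handed in when it is done.

Besides the shell and the picture viewer there is one more tool, called after ">>>" by a JSON object that holds its "method" and its "body". servo_tool: Moves the arm, as the interface text tells. Its arguments: {"type":"object","properties":{"steps":{"type":"array"},"newtons":{"type":"number"}},"required":["steps"]}

```bash
mkdir -p pics; cat > h.py <<'E'
import numpy as np, cv2
from bench import bot
def snap(name,fn,crop=None,scale=1):
    c=bot.read_camera(name); im=cv2.cvtColor(c["color"],cv2.COLOR_RGB2BGR)
    if crop: x0,y0,x1,y1=crop; im=im[y0:y1,x0:x1]
    if scale!=1: im=cv2.resize(im,None,fx=scale,fy=scale,interpolation=cv2.INTER_CUBIC)
    cv2.imwrite("pics/"+fn,im); return c
def ray(c,px,z):
    R=cv2.Rodrigues(np.array(c["rvec"],float))[0]; t=np.array(c["tvec"],float).ravel()
    o=-R.T@t; d=R.T@np.linalg.inv(c["K"])@np.array([px[0],px[1],1.]); return o+d*(z-o[2])/d[2]
def proj(c,P):
    return cv2.projectPoints(np.array(P,float).reshape(-1,1,3),np.array(c["rvec"],float),np.array(c["tvec"],float),np.array(c["K"],float),None)[0].reshape(-1,2)
E
python3 -c "
from h import *
snap('top','t1.png',None,1.5);snap('scene','s1.png',None,1.5);s=bot.read_state();print(s['eef_pos'],s['eef_rot'],s['clock'],s['finger_gap'])"
```

```text
[0.17393069 0.52174632 0.40416573] [-1.15833659e-04  1.60202258e-01  9.87084088e-01 -4.75472741e-04] 0.1 0.09419295278266508
```

View pics/t1.png

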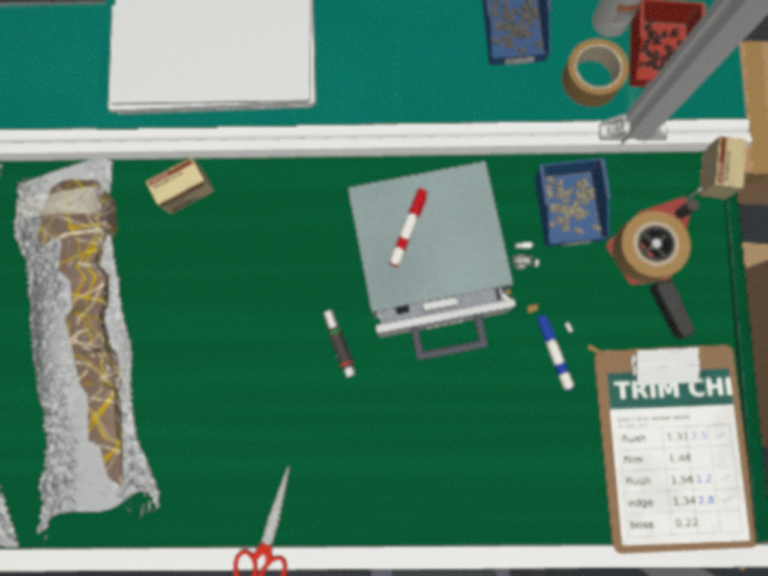

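View pics/s1.png

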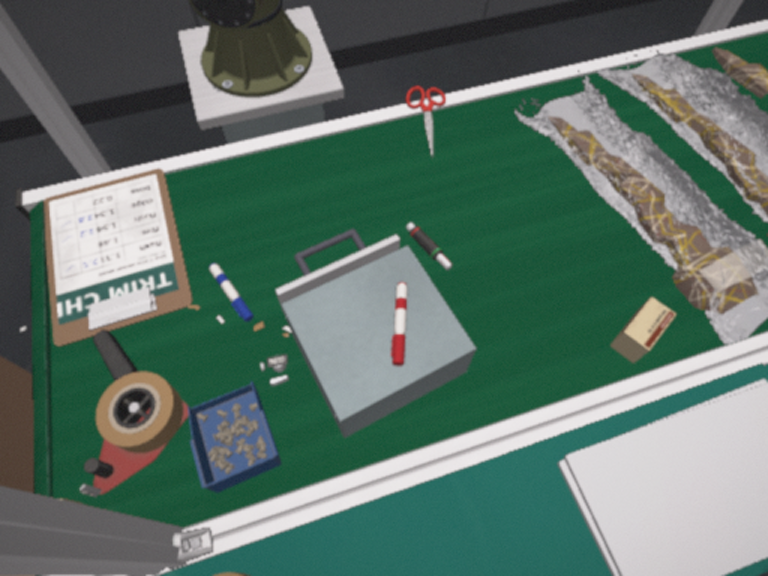

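The top view shows the cabinet top with corners at (349,187), (486,162), (513,287) and (371,311). The bar runs from (418,354) to (486,344), and the drawer is slightly ajar. The plug gauge is at (339,343) and the blue marker at (556,352), one on each side of the drawer's path.

```bash
python3 -c "
from h import *
c=bot.read_camera('top')
q=lambda x,y,z:ray(c,(x/1.5,y/1.5),z).round(4)
C=[q(349,187,.105),q(486,162,.105),q(513,287,.105),q(371,311,.105)]
print(C); print('ctr',np.mean(C,0))
ax=(C[0]+C[1]-C[2]-C[3]); print('yaw x',np.arctan2(ax[1],ax[0])); ay=C[0]+C[3]-C[1]-C[2]; print('yaw y',np.arctan2(-ay[0],ay[1]))
B=[q(418,354,.078),q(486,344,.078)];print('bar',B,np.mean(B,0))
print('plug',q(327,312,.01),q(350,375,.01),'blue',q(542,317,.01),q(569,387,.01))
y=np.arctan2(ax[1],ax[0])
print('yaw tcp', cv2.Rodrigues(np.eye(3))[0].ravel())
"
```

```text
[array([0.8298, 0.1671, 0.105 ]), array([ 0.8674, -0.0484,  0.105 ]), array([ 0.6678, -0.083 ,  0.105 ]), array([0.6335, 0.1334, 0.105 ])]
ctr [0.749625 0.042275 0.105   ]
yaw x 0.17083671199089515
yaw y 0.1649609403988474
bar [array([0.5693, 0.0625, 0.078 ]), array([ 0.5836, -0.0426,  0.078 ])] [0.57645 0.00995 0.078  ]
plug [0.6449 0.2119 0.01  ] [0.5401 0.1733 0.01  ] blue [ 0.6323 -0.1455  0.01  ] [ 0.517  -0.1841  0.01  ]
yaw tcp [0. 0. 0.]
```

>>> {"method": "servo_tool", "body": {"steps": [[4,-5,0,0,0,-0.1,0.55],[8,-10,0,0,0,-0.2,0.55],[12,-15,0,0,0,-0.32,0.55],[16,-20,0,0,0,-0.45,0.55],[20,-25.5,0,0,0,-0.58,0.55],[24,-30.5,0,0,0,-0.7,0.55],[28,-36,0,0,0,-0.82,0.55],[32,-41,0,0,0,-0.93,0.55],[36,-46,0,0,0,-1.02,0.55],[39,-50,0,0,0,-1.08,0.55],[40.2,-51.2,0,0,0,-1.081,0.55],[40.2,-51.2,-4,0,0,-1.081,0.55],[40.2,-51.2,-5,0,0,-1.081,0.55],[40.2,-51.2,-5,0,0,-1.081,0.55]]}}

```text
clock: 1.9
eef_pos: [0.5759, 0.01, 0.3544]
eef_rot: [-0.001, 0.645, 0.764, -0.001]
ft_force: [0.0, 0.0, 0.1]
finger_gap: 0.0423
```

```bash
python3 -c "
from h import *
snap('scene','s2.png',(150,100,350,250),4);c=snap('top','t2.png',(200,90,400,270),4)
s=bot.read_state();p=np.array(s['eef_pos']);print(p,s['finger_gap'],s['eef_rot'],s['clock'],s['ft_force'])
"
```

```text
[0.5760285  0.01006445 0.35566499] 0.042711736781577025 [3.88635132e-04 6.45079174e-01 7.64115605e-01 2.26535079e-04] 2.0 [-0.03387719 -0.14907586 -0.67868985]
```

View pics/s2.png

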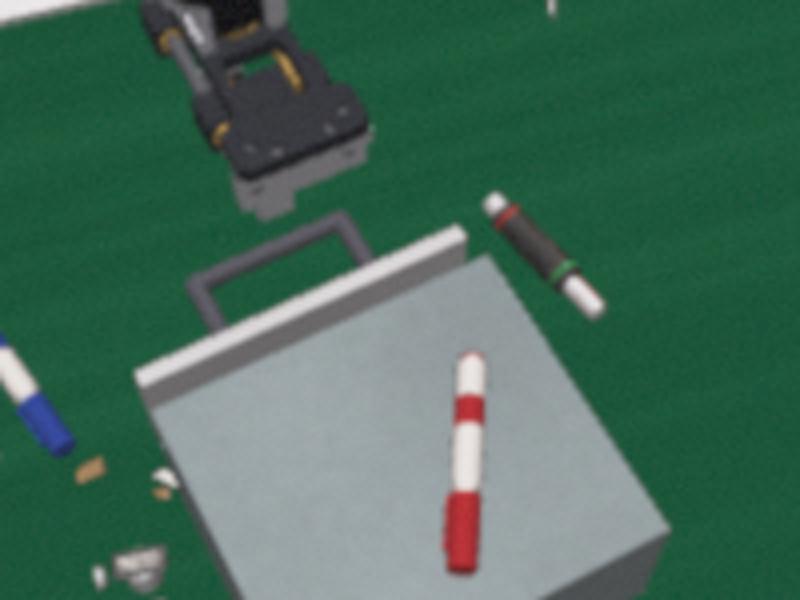

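The gripper stands above the bar, lined up with it. The bar ends are at about (190,283) and (340,215) in the crop, and the front face is clear.

>>> {"method": "servo_tool", "body": {"steps": [[0,0,-3,0,0,0,0.55],[0,0,-6,0,0,0,0.55],[0,0,-8.5,0,0,0,0.55],[0,0,-9.7,0,0,0,0.55],[0,0,-9.7,0,0,0,0.55],[0,0,-9.7,0,0,0,1],[0,0,-9.7,0,0,0,1],[0,0,-9.7,0,0,0,1],[0,0,-9.7,0,0,0,1],[0,0,-9.7,0,0,0,1]], "newtons": 20}}

```text
clock: 3.25
eef_pos: [0.5761, 0.0101, 0.259]
eef_rot: [0.001, 0.645, 0.764, 0.0]
ft_force: [-0.8, 0.2, 3.9]
finger_gap: 0.0115
```

>>> {"method": "servo_tool", "body": {"steps": [[-1.0,-0.17,0,0,0,0,1],[-2.5,-0.42,0,0,0,0,1],[-4.0,-0.68,0,0,0,0,1],[-5.5,-0.93,0,0,0,0,1],[-7.0,-1.19,0,0,0,0,1],[-8.5,-1.44,0,0,0,0,1],[-10,-1.7,0,0,0,0,1],[-11.2,-1.9,0,0,0,0,1],[-12.2,-2.07,0,0,0,0,1],[-12.8,-2.17,0,0,0,0,1],[-13.2,-2.24,0,0,0,0,1],[-13.5,-2.29,0,0,0,0,1],[-13.7,-2.33,0,0,0,0,1],[-13.9,-2.36,0,0,0,0,1],[-13.9,-2.36,0,0,0,0,1]]}}

```text
clock: 5.12
eef_pos: [0.4375, -0.0145, 0.2591]
eef_rot: [0.004, 0.645, 0.764, 0.001]
ft_force: [17.6, -14.1, -15.1]
finger_gap: 0.0115
```

>>> {"method": "servo_tool", "body": {"steps": [[-0.1,-0.01,0,0,0,0,1],[-0.2,-0.02,0,0,0,0,1],[-0.3,-0.03,0,0,0,0,1],[-0.4,-0.04,0,0,0,0,1],[-0.4,-0.04,0,0,0,0,1]]}}

```text
clock: 5.75
eef_pos: [0.4353, -0.0148, 0.2597]
eef_rot: [0.008, 0.645, 0.764, 0.005]
ft_force: [36.5, 5.5, -25.9]
finger_gap: 0.0115
```

>>> {"method": "servo_tool", "body": {"steps": [[0.3,0.05,0,0,0,0,0.5],[0.3,0.05,0,0,0,0,0.5],[0.3,0.05,0,0,0,0,0.5],[0.3,0.05,0,0,0,0,0.5],[0.3,0.05,3,0,0,0,0.5],[0.3,0.05,7,0,0,0,0.5],[0.3,2,10,0,0,0,0.5],[0,7,11,0,0,0,0.5],[-1,12,11,0,0,0,0.5],[-2,16,11,0,0,0,0.5],[-2,18,11,0,0,0,0.5],[-2,18,11,0,0,0,0.5]]}}

```text
clock: 7.25
eef_pos: [0.415, 0.166, 0.3696]
eef_rot: [0.008, 0.645, 0.765, 0.005]
ft_force: [-0.2, 0.2, 0.0]
finger_gap: 0.0469
```

```bash
python3 -c "
from h import *
c=snap('top','t3.png',(230,160,370,265),5.7);snap('scene','s3.png',None,1.5)
s=bot.read_state();print(s['eef_pos'],s['finger_gap'],s['ft_force'],s['clock'])"
```

```text
[0.41523518 0.16475213 0.3696082 ] 0.04704842562593248 [ 0.28786872  0.56639024 -0.36843337] 7.35
```

View pics/t3.png

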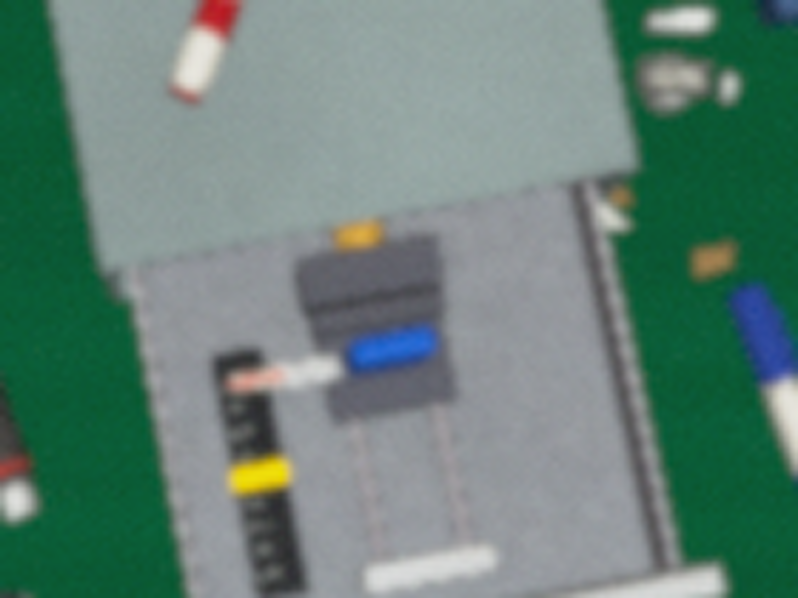

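The drawer is out. In the 5.7× crop the fin top is centred at (393,345), the red line at about (256,381), and the yellow band centre at about (261,475).

```bash
python3 -c "
from h import *
c=bot.read_camera('top'); yaw=.168; u=np.array([np.cos(yaw),np.sin(yaw)]);v=np.array([-u[1],u[0]]);C=np.array([.7496,.0423])
def own(x,y,z):
    p=ray(c,(230+x/5.7,160+y/5.7),z)[:2]; return p.round(4),((p-C)@u*1000).round(1),((p-C)@v*1000).round(1)
print('fin',own(393,345,.092))
for z in (.02,.03,.04,.05,.06): print(z,'red',own(256,381,z)[1:],'yel',own(261,475,z)[1:])
print('front inner edge of cab', own(100,268,.105),own(637,175,.105))
" 
```

```text
fin (array([0.6033, 0.0158]), np.float64(-148.6), np.float64(-1.7))
0.02 red (np.float64(-147.5), np.float64(53.3)) yel (np.float64(-187.5), np.float64(58.5))
0.03 red (np.float64(-148.2), np.float64(53.6)) yel (np.float64(-187.9), np.float64(58.7))
0.04 red (np.float64(-149.0), np.float64(53.8)) yel (np.float64(-188.3), np.float64(58.9))
0.05 red (np.float64(-149.8), np.float64(54.1)) yel (np.float64(-188.7), np.float64(59.1))
0.06 red (np.float64(-150.6), np.float64(54.3)) yel (np.float64(-189.1), np.float64(59.3))
front inner edge of cab (array([0.6343, 0.1329]), np.float64(-98.6), np.float64(108.6)) (array([ 0.6692, -0.0825]), np.float64(-100.1), np.float64(-109.6))
```

View pics/s3.png

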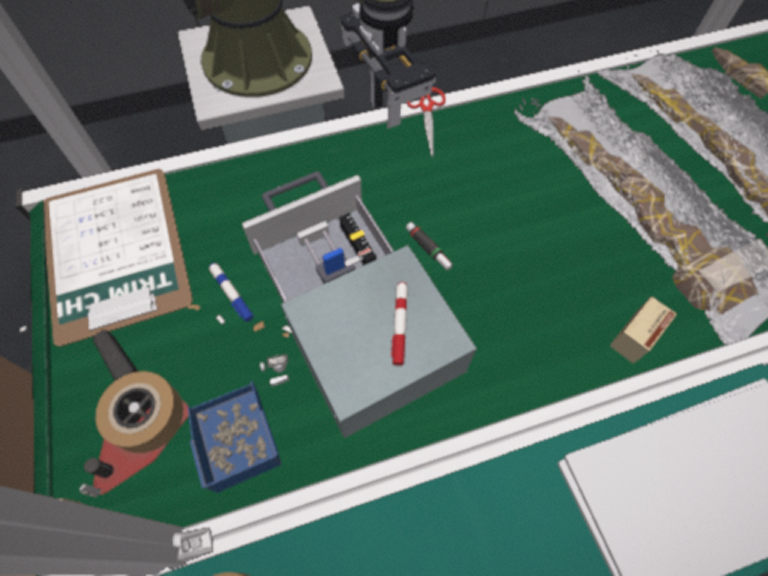

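The scene view shows the drawer fully open, with the blue fin and its scale visible, and the neighbouring objects unmoved. The fin sits at own x ≈ −149 mm; −150 is expected with the drawer at its stop. The band is about 39 mm ahead of the red line.

>>> {"method": "servo_tool", "body": {"steps": [[4,-2,1,0,0.019,0,0.57],[8,-5,1,0,0.019,0,0.57],[12,-9,1,0,0.019,0,0.57],[16,-12.5,0,0,0.019,0,0.57],[18.2,-14.5,-1,0,0.019,0,0.57],[18.7,-14.9,-2,0,0.019,0,0.57],[18.7,-14.9,-3,0,0.019,0,0.57],[18.7,-14.9,-3,0,0.019,0,0.57],[18.7,-14.9,-6,0,0.019,0,0.57],[18.7,-14.9,-8.5,0,0.019,0,0.57],[18.7,-14.9,-10,0,0.019,0,0.57],[18.7,-14.9,-10.9,0,0.019,0,0.57],[18.7,-14.9,-10.9,0,0.019,0,0.57]]}}

```text
clock: 9.02
eef_pos: [0.6023, 0.0157, 0.2608]
eef_rot: [0.001, 0.645, 0.764, -0.001]
ft_force: [-1.0, -0.6, -0.3]
finger_gap: 0.0406
```

No contact on the way down. Next I grip the fin at 30 N.

>>> {"method": "servo_tool", "body": {"steps": [[0,0,0,0,0,0,1],[0,0,0,0,0,0,1],[0,0,0,0,0,0,1],[0,0,0,0,0,0,1],[0,0,0,0,0,0,1]], "newtons": 30}}

```text
clock: 9.65
eef_pos: [0.6025, 0.0157, 0.2612]
eef_rot: [0.001, 0.645, 0.764, -0.001]
ft_force: [3.6, 1.0, 2.2]
finger_gap: 0.0118
```

>>> {"method": "servo_tool", "body": {"steps": [[-0.5,-0.08,0,0,0,0,1],[-1.1,-0.19,0,0,0,0,1],[-1.7,-0.29,0,0,0,0,1],[-2.3,-0.39,0,0,0,0,1],[-2.8,-0.47,0,0,0,0,1],[-3.2,-0.54,0,0,0,0,1],[-3.5,-0.59,0,0,0,0,1],[-3.7,-0.63,0,0,0,0,1],[-3.85,-0.65,0,0,0,0,1],[-3.85,-0.65,0,0,0,0,1],[-3.85,-0.65,0,0,0,0,1]]}}

```text
clock: 11.02
eef_pos: [0.5641, 0.0089, 0.2612]
eef_rot: [0.002, 0.645, 0.764, -0.0]
ft_force: [9.5, -1.5, -4.6]
finger_gap: 0.0119
```

```bash
python3 -c "
from h import *
c=snap('top','t4.png',(230,160,370,265),5.7);snap('scene','s4.png',(150,100,290,205),5.7)
s=bot.read_state();print(s['eef_pos'],s['eef_rot'],s['finger_gap'],s['ft_force'],s['clock'])"
```

```text
[0.56410608 0.00886555 0.26119966] [ 2.09415480e-03  6.45373989e-01  7.63863693e-01 -5.35260870e-04] 0.011827445470639828 [ 9.83901235 -2.24683431 -3.74129463] 11.125
```

View pics/t4.png

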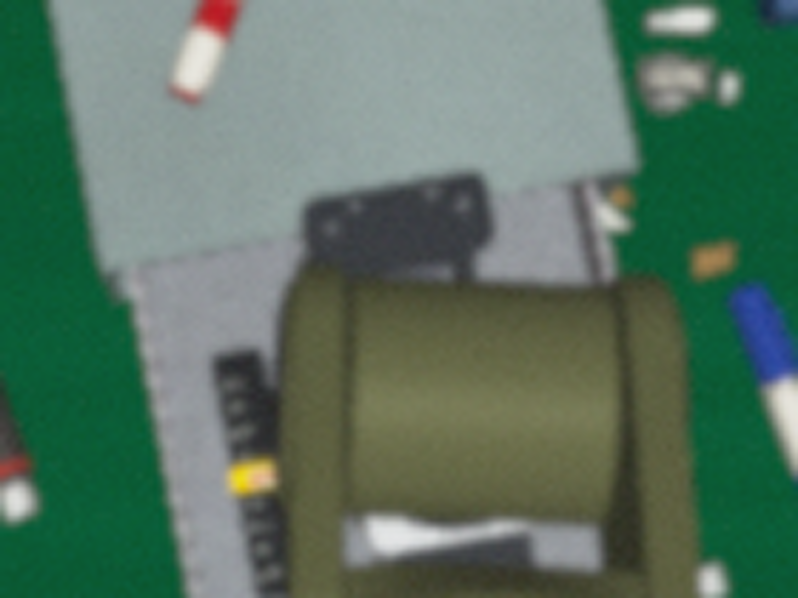

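View pics/s4.png

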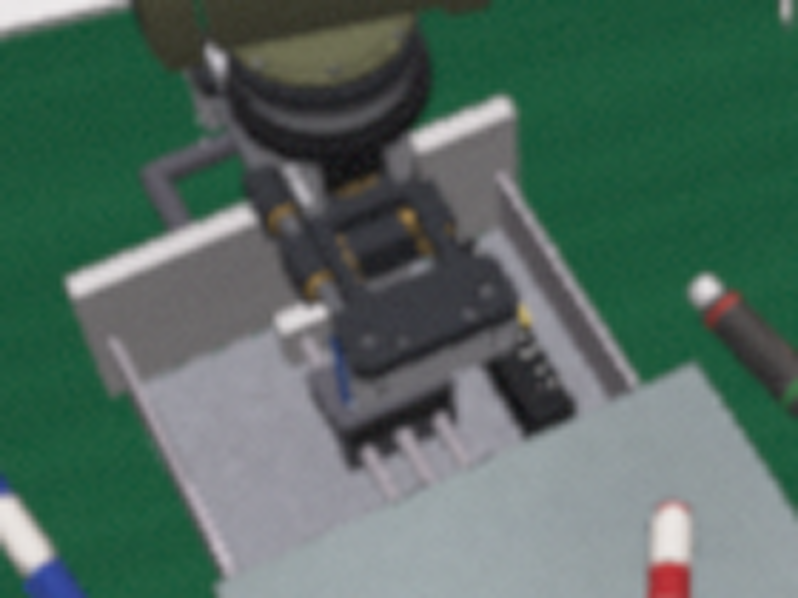

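The top view shows the red line inside the yellow band at about (262,475), and the scene view shows the fin held. I'll take one enlarged check.

```bash
python3 -c "
from h import *
c=snap('top','t5.png',(262,232,286,256),25)
s=bot.read_state();print(s['eef_pos'],s['ft_force'],s['clock'])"
```

```text
[0.56412747 0.00886598 0.26123677] [ 9.59718091 -2.72399691 -3.82211469] 11.175
```

View pics/t5.png

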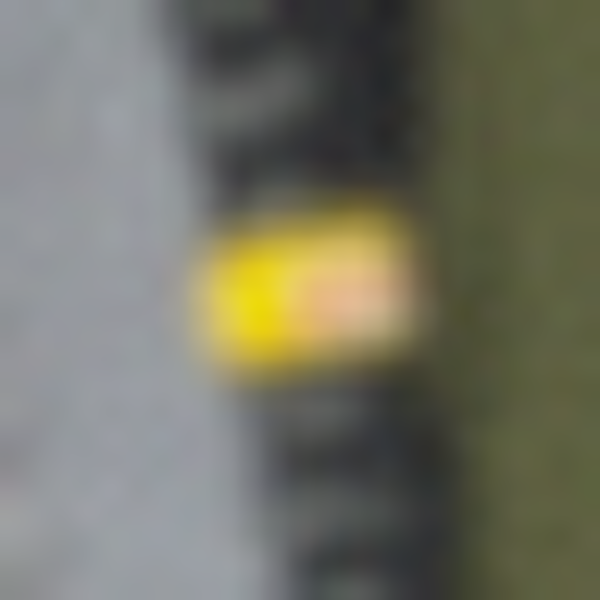

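The red line at (345,293) is in the middle of the yellow band, which spans about y 210–370. The measured pull of about 10 N is close to the spring force expected there. I'm handing in.

```bash
python3 -c "
from bench import bot
print(bot.hand_in())"
```

```text
the job is handed in; nothing more can be done
None
```

I pulled the drawer out by its bar until it stalled at about 36 N. Then I gripped the blue fin at 30 N, drew the clamp about 39 mm open, and handed in while still holding it.

- **Red line:** the enlarged top view shows it inside the yellow band, within about 1 mm of the band's centre by eye.
- **Clamp force:** the measured pull was about 10 N along the slide, against about 9 N expected from the spring. The fingers stood 11.8 mm apart on the 12 mm fin, and the arm was still.
- **Drawer stop:** before I gripped the fin, it measured 149 mm before the cabinet's centre, against 150 mm expected with the drawer at its stop. I did not measure the drawer again after that, though the pull on the clamp acts towards the stop.
- **Other items:** in the last pictures the red marker, the blue marker and the plug gauge looked where they were. I did not single out the tally counter or measure how far any of the four had moved. The arm touched nothing else that I could see.

No check failed. I handed in shortly after 11.2 s on the robot's clock, and no verdict is reported.

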